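# Re-index a pull-to-unlock station knob

## Robot

A 7-joint arm with a two-finger parallel gripper is mounted at the origin on a cart in front of the work surface, level with it; the furniture and walls round the work are solid. World frame = base frame: x ahead of the robot, y to its left, z up, the work surface at z = 0. Lengths are in m, angles in rad, forces in N, time in s.
With the tool pointing down it reaches from about 0.375 to 0.925 m from the base axis. Payload 3.1 kg.
Tool frame: the origin (TCP) lies between the finger pads; the fingertips stand 19 mm ahead of it and the grasp point (between the pads) is the TCP; z points along the fingers, y is the direction in which the jaws open and shut (so a half turn about z gives the same grasp; the last joint's range is limited). The gripper opens to 85 mm and grips with 20 to 120 N. Pads are 22 mm wide; open, the fingers measure 114 mm over their backs; the gripper's body (76 mm by 85 mm) begins 54 mm behind the grasp point. The pads swing forward as they close: fully open they stand 13 mm farther back than shut.
Start: joints at [1.163, 0.383, 0.044, 1.598, -0.018, 1.161, -0.05], TCP at [0.198, -0.619, 0.25] pointing down, gripper open.
Joint ranges: [-2.61, 2.61], [-0.41, 2.15], [-1.48, 1.57], [0, 2.5], [-1.57, 4.71], [0.05, 1.97], [-2.85, 2.85]. Speed limits (rad/s): [2.79, 2.79, 3.14, 3.14, 3.14, 3.14, 3.14].

## Interface

Orientations are given as a unit quaternion [x, y, z, w].
In Python, from bench import move_ptp, movel, move_j, move_gripper, pause, inverse_kinematics, read_camera, camera_params, MotionError, sign_off, look_for, tip_of, read_time_s, read_qpos, read_joint_vel, read_effort, read_eef_pos, read_tcp_rot, read_ft_force, read_ft_torque, read_finger_gap gives the robot as it stands. Calls block until the motion is done:
- move_ptp(position, orientation): joint-space move of the TCP to a pose.
- movel(position, orientation=None, speed=0.15): straight line of the TCP; orientation=None keeps the orientation; speed is the mean speed in m/s.
- move_j(angles): joint-space move.
- move_gripper(opening, effort=None): finger opening in m; effort is the grip in N (None keeps the last); returns when the fingers have stopped.
- pause(seconds).
- inverse_kinematics(position, orientation): joint angles nearest the present ones, or None.
- read_camera(name): name is "side" or "top"; returns the picture (400x640x3 uint8, red, green, blue); there is no depth.
- camera_params(name): a dict with "K" (3x3 intrinsics, pixels), "camera_from_world" (4x4, takes a point from world to camera coordinates). Camera axes: x right, y down, z forward; pixel columns grow to the right and rows downward; lengths in m; the calibration is good to about 2 mm. A picture is of the moment at which its call begins. camera_params takes no time and is no camera call.
A pose or a line that the arm cannot do raises MotionError and nothing moves.
- sign_off(): hands the job in, once; it reports no verdict.
Trained networks look in the newest picture that a camera, given by its name, has taken for a name from the list of things; names that differ only in an ending like _2 or _b are one class to them, and where a whole thing is asked for, a point or a joint stands for the part that bears it (a point fixed in the world has none). Each returns a list of dicts, best first, with "confidence" (0 to 1); they miss things now and then, are a little off and sometimes report something else, mostly with a low value. They report only what shows in the picture. A call takes as long as a camera call.
- look_for(camera, name): "at" ([column, row] in pixels, amid what is visible of it).
- tip_of(camera, name): "at" ([column, row] in pixels: a listed point, or the origin of a listed thing).
Readings, each from a call of its own:
- read_time_s(): time.
- read_qpos(): joint angles.
- read_joint_vel(): joint speeds.
- read_effort(): joint torques, N m.
- read_eef_pos(): TCP position.
- read_tcp_rot(): TCP orientation.
- read_ft_force(): force on the tool from outside, world axes, zero at the start.
- read_ft_torque(): the same for the moment, N m.
- read_finger_gap(): finger opening in m.
Only numpy, scipy, OpenCV 4.12 (cv2) and the standard library are available. Lean on these libraries where they do the work, as an engineer would, in place of code of your own. Each camera call takes 0.05 s, during which the arm holds its last target.

## Task

The index head on the surface plate is parked: pull its knob straight up to unlock it, turn the pointer round to the station marked by the round post (not the square one), and push the knob back down fully home in the slot there. The slot is only roughly at the post (a little short of it or past it), so feel for it with light pressure; never force the mechanism (30 N at most, pulling, turning or pushing), and leave the parts standing around it where they are.

Things in the scene. Friction and masses are not known exactly. Their poses are not given: they have to be found in the camera images.
- index_base: base of the index head, rigid on the surface plate: grey square plate 120 x 120 x 20 mm with four cap screws and an open aluminium drum, 84 mm diameter, up to 40 mm above the surface plate. Origin: centre of the underside, on the knob's axis; z up; the pointer faces -x (the front) at knob_turn 0.
- knob: dark disc, 80 mm diameter, 6 mm thick, with an upright grip bar 52 mm long, 14 mm thick, 30 mm tall, to be pinched across its thickness. Home, the disc's top is 47 mm and the bar's top 77 mm above the surface plate. 0.12 kg. Origin: on the axis, level with the surface plate when home; z up; -x runs along the bar to the pointer, y across the bar.
- knob_grip (a point): middle of the grip bar's length and thickness, on the knob's axis, 68 mm above the surface plate when home (9 mm below the top of the bar, 21 mm above the disc)
- pointer_tip (a point): tip of the small metal pointer nose on the edge of the knob's disc, 52 mm from the axis, 44 mm above the surface plate when home
- tooth (a point): foot of the knob's tooth, 8 mm wide, under the disc below the pointer, 30 mm from the axis. It drops into slots of a springy ring hidden in the drum: a wide parking slot at the front and a narrow station slot about 60 degrees (1.05 rad) to either side, 2 mm wider than the tooth (it enters within about 0.035 rad either way).
- ring_top (a point): on the axis, at the height of the hidden ring's top, 36 mm above the surface plate. The ring is set by hand: each station slot lies an unknown 0.08 to 0.25 rad short of or beyond its 60 degrees. It is solid for 0.38 rad on the near side of a station slot and 0.7 rad beyond it. The ring, the pull stop and the bottom seat give about 1 mm per 6 N, at most 3 mm, and spring back.
- knob_lift (a joint): height of the knob above home, m: 0 is fully home, the pull stop is at 0.012. From 0.009 up the tooth clears the ring; standing on the ring the knob is at about 0.009 (0.006 when pressed hard), in a slot it goes down to 0. It stays at any height where it is left (sliding friction about 3 N, no spring).
- knob_turn (a joint): turn of the knob from the front, rad, counterclockwise seen from above positive. Home in the parking slot it has a few tenths of a radian of play and starts within 0.1 of 0; lifted over 0.009 it turns freely (friction 0.04 N m).
- round_post: the wanted station's mark: a round steel post, 12 mm diameter, 17 mm tall, standing on the base plate beside the drum 52 mm from the knob's axis, 60 degrees left or right of the front (which side differs each time); origin: centre of its foot, 20 mm above the surface plate. It is fixed and lower than the knob's disc.
- square_post: the other station's mark: a square steel post 12 x 12 mm, 17 mm tall, fixed on the other side; origin: centre of its foot. Not wanted here.
- housing: loose turned aluminium part, 46 mm diameter, 38 mm tall, standing on the right of the index head; origin: centre of its underside. Leave alone.
- v_block: loose steel V-block, 33 x 40 x 34 mm, standing on the left of the index head; origin: centre of its underside. Leave alone.
- housing_b: loose turned aluminium part, 46 mm diameter, 36 mm tall, standing behind the index head; origin: centre of its underside. Leave alone.

How it is judged:
On the way, in this order (a step that is already met when the one before it is completed fails the run):
1. the knob is pulled out clear of the parking slot (value of joint knob_lift above 0.0088 m), for 0.2 s.
2. the pointer is turned round to the round post with the knob still out (value of joint knob_lift above 0.005 m and horizontal distance between pointer_tip and round_post below 0.027 m), for 0.1 s.
At the end, for the whole second after the job is handed in: The knob is fully home (within 2 mm of the bottom) in the slot at the round post (pointer tip within 20 mm of the post's axis, seen from above), at rest and let go (value of joint knob_lift below 0.002 m and horizontal distance between pointer_tip and round_post below 0.02 m and velocity of joint knob_lift below 0.01 m/s); the robot touches nothing.
It fails at once if the mechanism is forced: more than 30 N between the knob and the index head (with its slotted ring) (contact force between knob and index_base above 30 N).
It fails at once if the right-hand housing is moved by more than 15 mm (distance of housing from where it was at the start of the episode above 0.015 m).
It fails at once if the V-block is moved by more than 15 mm (distance of v_block from where it was at the start of the episode above 0.015 m).
It fails at once if the housing behind is moved by more than 15 mm (distance of housing_b from where it was at the start of the episode above 0.015 m).
It also fails if it takes over 45 s, if anything falls off the work surface, if the arm or the gripper's body presses on something with over 40 N, if the wrist force passes 120 N, or if a joint passes its speed limit or range.

## Working session

There is one attempt and no reset: what is moved stays moved. The work goes in short steps, each a Python script; the robot and the scene stay as the last script left them, time stands still between calls to the robot, and variables do not carry over. Pictures are saved under pics/ and viewed, and the job is handed in when it is done.

```bash
mkdir -p pics; ls
cat > h.py <<'E'
import numpy as np, cv2
from bench import *
def ray(cam,uv):
    p=camera_params(cam);K=np.array(p["K"]);T=np.array(p["camera_from_world"])
    d=np.linalg.inv(K)@np.array([uv[0],uv[1],1.0]);R=T[:3,:3];return -R.T@T[:3,3],R.T@d
def atz(cam,uv,z):
    o,d=ray(cam,uv);return o+d*(z-o[2])/d[2]
def proj(cam,P):
    p=camera_params(cam);T=np.array(p["camera_from_world"]);c=T[:3,:3]@np.array(P)+T[:3,3];q=np.array(p["K"])@c;return q[:2]/q[2]
E
python3 - <<'E'
from h import *
for c in ["top","side"]:
    im=read_camera(c);cv2.imwrite(f"pics/{c}0.png",cv2.cvtColor(im,cv2.COLOR_RGB2BGR))
    print(c,ray(c,(320,200)))
    for n,z in [("knob_grip",.068),("pointer_tip",.044),("index_base",0),("round_post",.02),("square_post",.02),("knob",0),("ring_top",.036),("housing",0),("v_block",0)]:
        for r in tip_of(c,n)[:2]: print(n,np.round(r["at"],1),round(r["confidence"],2),atz(c,r["at"],z).round(4))
print(read_time_s(),read_tcp_rot(),read_eef_pos(),read_ft_force())
E
```

```text
pics
top (array([ 0.36930971, -0.00485291,  1.06209782]), array([ 0.19246015,  0.03519867, -0.98075284]))
knob_grip [382.9 254.2] 0.91 [ 0.4703 -0.1146  0.068 ]
pointer_tip [385.5 274.1] 0.82 [ 0.4322 -0.1276  0.044 ]
index_base [381.1 255.1] 0.8 [ 0.4747 -0.1184  0.    ]
round_post [402.1 261.7] 0.57 [ 0.4652 -0.1628  0.02  ]
square_post [361.  269.7] 0.5 [ 0.4353 -0.0772  0.02  ]
knob [378.6 256.5] 0.92 [ 0.4708 -0.1133  0.    ]
housing [384.7 203.5] 0.9 [ 0.591  -0.1124  0.    ]
housing [422.2 231.1] 0.77 [ 0.5409 -0.2026  0.    ]
v_block [321.4 252.1] 0.8 [0.462 0.013 0.   ]
side (array([ 0.60911367, -0.67423858,  0.6023148 ]), array([-0.03174623,  0.80197066, -0.59657581]))
knob_grip [257.3 251.5] 0.63 [ 0.4769 -0.1171  0.068 ]
pointer_tip [231.6 261.3] 0.74 [ 0.4288 -0.1205  0.044 ]
index_base [260.3 275.9] 0.67 [ 0.4767 -0.1116  0.    ]
round_post [248.5 288.9] 0.61 [ 0.4654 -0.1624  0.02  ]
square_post [244.2 256.1] 0.61 [ 0.4421 -0.0813  0.02  ]
knob [261.2 277. ] 0.87 [ 0.4788 -0.1143  0.    ]
knob [260.  251.8] 0.72 [ 0.4656 -0.0467  0.    ]
ring_top [257.2 261.5] 0.85 [ 0.4732 -0.1101  0.036 ]
housing [322.7 279.9] 0.73 [ 0.5945 -0.1144  0.    ]
housing [294.2 321.2] 0.56 [ 0.5505 -0.211   0.    ]
v_block [267.5 229.8] 0.91 [0.4706 0.0214 0.    ]
1.0 [ 9.88030616e-01  1.54257903e-01  3.62644129e-05 -5.18906087e-06] [ 0.19817689 -0.61904749  0.25028593] [-0.84075172  0.16795264  0.17382488]
```

Run:
```python
import cv2,numpy as np
a=cv2.imread("pics/top0.png")[170:320,290:450];b=cv2.imread("pics/side0.png")[190:340,180:340]
f=lambda i:cv2.resize(i,(int(i.shape[1]*2.5),int(i.shape[0]*2.5)),interpolation=cv2.INTER_CUBIC)
cv2.imwrite("pics/c0.png",np.hstack([f(a),f(b)]))
```

```text
(no output)
```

View pics/c0.png

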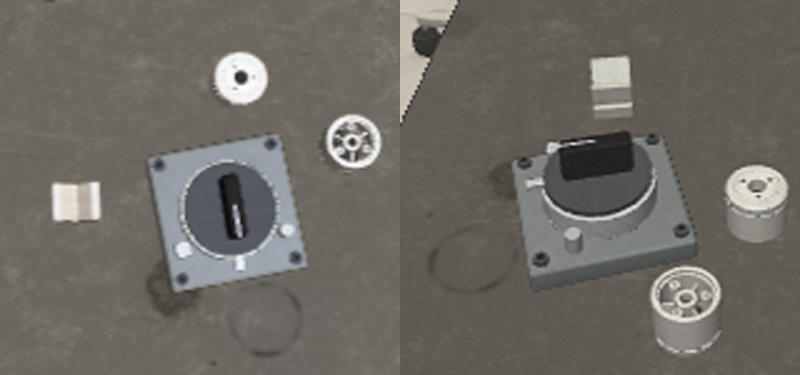

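View pics/top0.png

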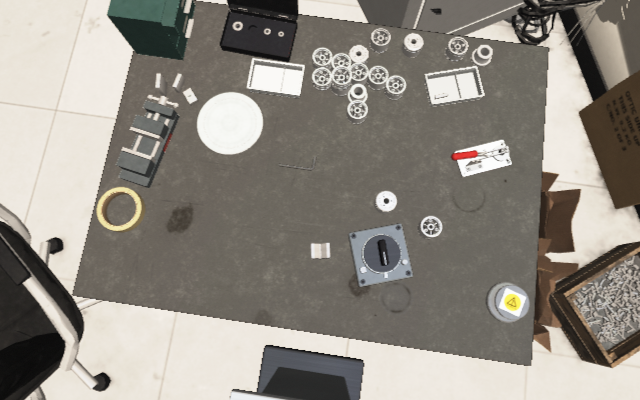

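The top view shows the index head at about (382,254). The pointer is at the front, around (386,275). The round post is on the right (403,262) and the square one on the left (361,270), and both networks agree. Next I'll refine the axis and yaw from the plate corners and the posts.

Run:
```python
from h import *
from scipy.optimize import least_squares
top=[(148,158),(277,135),(306,266),(172,290)]
C=[atz("top",(290+u/2.5,170+v/2.5),.02) for u,v in top]
side=[(514,160),(666,130),(696,240),(532,274)]
D=[atz("side",(180+(u-400)/2.5,190+v/2.5),.02) for u,v in side]
for X in (C,D):
    X=np.array(X);print(X[:,:2].round(4).tolist(),X[:,:2].mean(0).round(4),[np.linalg.norm(X[i]-X[i-1]).round(4) for i in range(4)],[np.arctan2(*(X[i]-X[i-1])[[1,0]]).round(3) for i in range(4)])
# finer: bar yaw from the top picture
for c in ("top","side"):
    for n in ("pointer_tip","round_post","square_post","knob_grip","index_base"):
        L=[]
        for k in range(3):
            read_camera(c); r=tip_of(c,n)
            if r: L.append(r[0]["at"])
        z={"pointer_tip":.044,"knob_grip":.068,"index_base":0}.get(n,.02)
        print(c,n,[atz(c,q,z)[:2].round(4).tolist() for q in L])
```

```text
[[0.5099, -0.0415], [0.5465, -0.1508], [0.4373, -0.1882], [0.4005, -0.077]] [ 0.4735 -0.1144] [np.float64(0.115), np.float64(0.1153), np.float64(0.1154), np.float64(0.1171)] [np.float64(0.314), np.float64(-1.248), np.float64(-2.812), np.float64(1.891)]
[[0.4054, -0.0779], [0.5182, -0.0362], [0.5525, -0.1502], [0.4429, -0.1879]] [ 0.4797 -0.1131] [np.float64(0.1163), np.float64(0.1203), np.float64(0.119), np.float64(0.1159)] [np.float64(1.9), np.float64(0.353), np.float64(-1.278), np.float64(-2.81)]
top pointer_tip [[0.4267, -0.1352], [0.4215, -0.1299], [0.4273, -0.1324]]
top round_post [[0.4604, -0.1595], [0.466, -0.1625], [0.4638, -0.1575]]
top square_post [[0.4308, -0.0787], [0.4379, -0.0786], [0.4321, -0.077]]
top knob_grip [[0.4751, -0.119], [0.4725, -0.1156], [0.4668, -0.1173]]
top index_base [[0.4734, -0.1145], [0.4786, -0.1146], [0.468, -0.1212]]
side pointer_tip [[0.4256, -0.1209], [0.4258, -0.1207], [0.4273, -0.1262]]
side round_post [[0.47, -0.1672], [0.4668, -0.1616], [0.4657, -0.1596]]
side square_post [[0.4389, -0.0826], [0.4379, -0.0816], [0.4466, -0.0859]]
side knob_grip [[0.4763, -0.1141], [0.4839, -0.122], [0.4783, -0.1142]]
side index_base [[0.4673, -0.1076], [0.474, -0.1169], [0.4695, -0.1141]]
```

```bash
cat >> h.py <<'E'
AX=np.array([0.4755,-0.115])
def q(th): return [float(np.cos(th/2)),float(np.sin(th/2)),0,0]
E
python3 - <<'E'
from h import *
im=cv2.imread("pics/top0.png",0)[225:280,350:415]
m=((im<32)*255).astype(np.uint8)
n,l,s,c=cv2.connectedComponentsWithStats(m)
for i in range(1,n):
    if s[i,4]>40:
        pts=np.argwhere(l==i)[:,::-1]+[350,225];W=np.array([atz("top",p,.077)[:2] for p in pts]);C=np.cov(W.T);w,v=np.linalg.eigh(C)
        print(s[i],W.mean(0),np.sqrt(12*w),np.arctan2(v[1,1],v[0,1]), np.arctan2(-v[1,1],-v[0,1]))
q0=read_qpos();print(q0)
for base in (0,np.pi,-np.pi):
  for th in (.25,.7,1.1,1.4,1.7):
    r=inverse_kinematics([*AX,.08],q(th+base));print(base,th,None if r is None else np.round(r,2))
E
```

```text
[28 15  7 25 58] [ 0.47351636 -0.10773199] [0.00645094 0.05282307] -2.8994249430409575 0.2421677105488357
[ 1.16319703  0.38291891  0.04391498  1.59790777 -0.01789847  1.16122732
 -0.04991049]
0 0.25 [ 0.48  0.35 -0.36  2.09  0.18  0.74 -1.32]
0 0.7 [ 0.52  0.35 -0.41  2.09  0.2   0.74 -0.89]
0 1.1 [ 0.55  0.36 -0.45  2.09  0.23  0.74 -0.51]
0 1.4 [ 0.58  0.36 -0.47  2.08  0.24  0.75 -0.22]
0 1.7 [ 0.6   0.37 -0.5   2.08  0.26  0.75  0.07]
3.141592653589793 0.25 [ 0.74  0.4  -0.67  2.08  0.36  0.77  1.68]
3.141592653589793 0.7 [ 1.18  0.71 -1.24  2.06  0.83  1.    1.76]
3.141592653589793 1.1 [ 1.18  0.71 -1.24  2.06  0.83  1.    2.16]
3.141592653589793 1.4 [-0.89  0.9   1.37  2.14 -1.05  1.08 -2.26]
3.141592653589793 1.7 [-0.89  0.9   1.37  2.14 -1.05  1.08 -1.96]
-3.141592653589793 0.25 [ 0.74  0.4  -0.67  2.08  0.36  0.77  1.68]
-3.141592653589793 0.7 [ 1.18  0.71 -1.24  2.06  0.83  1.    1.76]
-3.141592653589793 1.1 [ 1.18  0.71 -1.24  2.06  0.83  1.    2.16]
-3.141592653589793 1.4 [-0.89  0.9   1.37  2.14 -1.05  1.08 -2.26]
-3.141592653589793 1.7 [-0.89  0.9   1.37  2.14 -1.05  1.08 -1.96]
```

Run:
```python
from h import *
move_gripper(.045,20)
move_ptp([*AX,.16],q(.24))
im=read_camera("top");cv2.imwrite("pics/t1.png",cv2.cvtColor(im,cv2.COLOR_RGB2BGR)[180:320,290:470])
im=read_camera("side");cv2.imwrite("pics/s1.png",cv2.resize(cv2.cvtColor(im,cv2.COLOR_RGB2BGR)[150:330,160:360],None,fx=3,fy=3))
print(read_time_s(),read_ft_force(),read_eef_pos(),read_finger_gap())
movel([*AX,.095],speed=.1)
im=read_camera("side");cv2.imwrite("pics/s2.png",cv2.resize(cv2.cvtColor(im,cv2.COLOR_RGB2BGR)[150:330,160:360],None,fx=3,fy=3))
print(read_time_s(),read_ft_force(),read_eef_pos(),read_finger_gap())
```

```text
6.6667 [ 0.79283886 -0.05068839  0.08945849] [ 0.47561286 -0.11629147  0.16012753] 0.04480138223002625
7.5167 [ 0.47466598 -0.22717181 -0.07215254] [ 0.47625832 -0.11512103  0.0956655 ] 0.04484809638565674
```

View pics/s2.png

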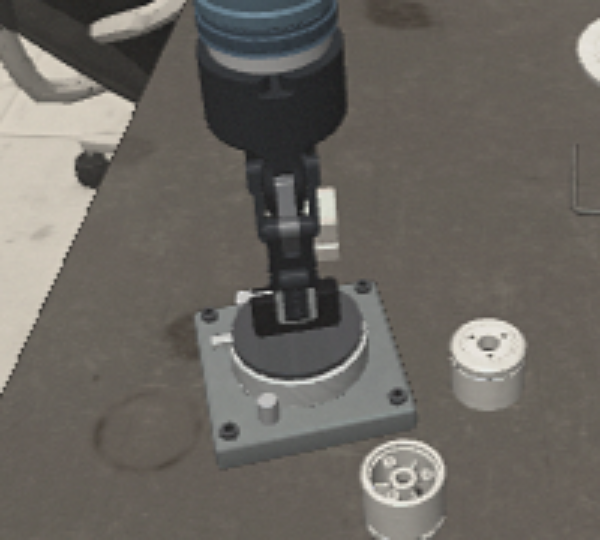

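The side view shows the gripper centred over the bar, with the bar around (297,312) in the crop and the round post at (267,405). I'll descend and grip lightly.

```bash
cat >> h.py <<'E'
def ft(n=3):
    return np.mean([read_ft_force() for _ in range(n)],0)
def st(tag=""):
    print(tag,round(read_time_s(),2),"F",ft().round(1),"M",np.round(read_ft_torque(),2),"p",np.round(read_eef_pos(),4),"gap",round(read_finger_gap(),4))
E
python3 - <<'E'
from h import *
movel([*AX,.070],speed=.06); st("down")
move_gripper(.03); st("30")
move_gripper(.018); st("18")
move_gripper(.008,20); st("grip"); pause(.2); st()
E
```

```text
down 8.08 F [0.7 0.7 0.5] M [ 0.03  0.07 -0.  ] p [ 0.4751 -0.1148  0.0695] gap 0.045
30 8.38 F [-0.3 -0.7 -0.2] M [0.   0.01 0.  ] p [ 0.4758 -0.115   0.0703] gap 0.03
18 8.66 F [-0.1 -0.5  0.8] M [-0.02  0.    0.01] p [ 0.4756 -0.115   0.0701] gap 0.018
grip 8.88 F [-0.2  4.3  1.2] M [ 0.7   0.07 -0.05] p [ 0.4755 -0.1136  0.07  ] gap 0.0131
 9.07 F [-0.1  6.1  1.5] M [ 1.04  0.06 -0.04] p [ 0.4755 -0.1136  0.07  ] gap 0.0136
```

Run:
```python
from h import *
T=np.array([AX[0],AX[1]+.0016,.070])
movel(T,speed=.03); st("c")
for k in range(2):
    f=ft(); T[:2]+=np.clip(f[:2]/4000,-.001,.001)*.8; movel(T,speed=.03); st("c")
for z in (.073,.076):
    T[2]=z; movel(T,speed=.03); st(z)
print(T)
```

```text
c 9.32 F [0.5 3.  0.7] M [0.57 0.01 0.05] p [ 0.4756 -0.1135  0.07  ] gap 0.0136
c 9.57 F [-1.   0.4 -0.3] M [ 0.22 -0.01  0.04] p [ 0.4755 -0.1135  0.07  ] gap 0.0134
c 9.82 F [ 0.4 -0.6 -1.2] M [-0.07 -0.11  0.03] p [ 0.4755 -0.1135  0.07  ] gap 0.0134
0.073 10.07 F [ 1.3 -1.1 -1.9] M [-0.27 -0.2   0.08] p [ 0.4755 -0.1134  0.0731] gap 0.0132
0.076 10.32 F [-0.3 -1.5 -2.2] M [-0.45 -0.16  0.04] p [ 0.4755 -0.1134  0.0764] gap 0.0135
[ 0.47541154 -0.11271351  0.076     ]
```

Run:
```python
from h import *
T=np.array([0.47541154,-0.1129,.076])
for z in (.079,.0805,.0815,.0822):
    T[2]=z; movel(T,speed=.03); st(z)
    if ft()[2]<-8: break
pause(.25)
im=read_camera("side");cv2.imwrite("pics/s3.png",cv2.resize(cv2.cvtColor(im,cv2.COLOR_RGB2BGR)[210:310,200:330],None,fx=5,fy=5))
```

```text
0.079 10.57 F [ 0.9 -2.  -0.7] M [-0.64 -0.13 -0.02] p [ 0.4755 -0.1134  0.0794] gap 0.0137
0.0805 10.82 F [ 1.4 -2.4  0.1] M [-0.81 -0.24  0.03] p [ 0.4755 -0.1134  0.0807] gap 0.0136
0.0815 11.07 F [ 1.5 -4.2 -3.6] M [-1.01 -0.36  0.01] p [ 0.4755 -0.1134  0.0816] gap 0.0134
0.0822 11.32 F [ 2.  -4.5 -4.7] M [-1.03 -0.47  0.01] p [ 0.4755 -0.1133  0.0821] gap 0.0141
```

View pics/s3.png

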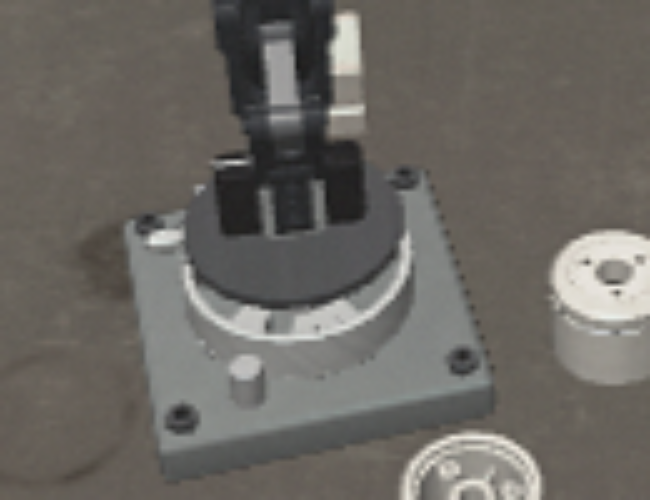

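Run:
```python
from h import *
A=np.array([.4755,-.1134])
for n,u,v,z in [("hole",275,322,.036),("post",246,398,.02),("post top",246,362,.037)]:
    p=atz("side",(200+u/5,210+v/5),z)[:2]-A
    print(n,p.round(4),np.hypot(*p).round(4),"theta",(np.arctan2(-p[1],-p[0])).round(3))
T=np.array([.4757,-.1134,.0812]);movel(T,speed=.03);st()
th=.24
for th in np.arange(.34,1.05,.1):
    f=ft(1); T[:2]+=np.clip(f[:2]/4000*.7,-.0008,.0008)
    movel(T,q(th),speed=.03)
    st(f"{th:.2f} {T[:2].round(4)}")
    if np.hypot(*ft()[:2])>12: break
```

```text
hole [-0.0009 -0.0289] 0.0289 theta 1.541
post [-0.0086 -0.0505] 0.0513 theta 1.402
post top [-0.0074 -0.0492] 0.0498 theta 1.421
 11.88 F [ 0.4 -3.5  0.3] M [-0.82 -0.19  0.03] p [ 0.4755 -0.1134  0.0813] gap 0.0135
0.34 [ 0.4758 -0.114 ] 12.12 F [ 0.4 -2.3  0.1] M [-0.51 -0.02  0.03] p [ 0.4756 -0.1134  0.0813] gap 0.0134
0.44 [ 0.4758 -0.1144] 12.38 F [-1.1 -0.4  1.2] M [-0.22  0.15  0.08] p [ 0.4755 -0.1134  0.0812] gap 0.0135
0.54 [ 0.4756 -0.1145] 12.62 F [-1.4  1.   2. ] M [0.07 0.1  0.08] p [ 0.4755 -0.1135  0.0812] gap 0.0134
0.64 [ 0.4754 -0.1143] 12.88 F [-0.3  1.1  1.8] M [0.2  0.02 0.07] p [ 0.4755 -0.1135  0.0812] gap 0.0139
0.74 [ 0.4754 -0.1141] 13.12 F [0.2 1.2 0. ] M [ 0.24 -0.05  0.04] p [ 0.4755 -0.1135  0.0812] gap 0.0138
0.84 [ 0.4754 -0.1139] 13.38 F [0.3 2.5 1.1] M [ 0.32 -0.09  0.02] p [ 0.4755 -0.1135  0.0812] gap 0.0137
0.94 [ 0.4754 -0.1135] 13.62 F [0.3 1.2 0.4] M [ 0.2  -0.02 -0.01] p [ 0.4755 -0.1134  0.0812] gap 0.0133
1.04 [ 0.4755 -0.1133] 13.88 F [0.5 1.1 0.3] M [ 0.17 -0.07  0.02] p [ 0.4755 -0.1134  0.0812] gap 0.0135
```

Run:
```python
from h import *
T=np.array([.4755,-.1132,.0812])
def turn(th):
    f=ft(1); T[:2]+=np.clip(f[:2]/4000*.7,-.0008,.0008)
    movel(T,q(th),speed=.03)
for th in np.arange(1.14,1.45,.1): turn(th)
turn(1.45); st("1.45")
done=False
for th in (1.54,1.50,1.58,1.46,1.62):
    turn(th)
    for z in (.0795,.0785,.0775,.0765,.0755):
        D=T.copy();D[2]=z;movel(D,speed=.03);f=ft();p=read_eef_pos()
        print(th,z,round(p[2],4),f.round(1),round(read_ft_torque()[2],2))
        if f[2]>9: break
    else:
        done=True;break
    T[2]=.0812;movel(T,speed=.03)
print(done,T,read_time_s())
```

```text
1.45 15.12 F [-0.3 -0.5 -0.3] M [-0.04  0.02 -0.04] p [ 0.4755 -0.1134  0.0811] gap 0.013
1.54 0.0795 0.0794 [-0.2  0.7 -1.6] -0.03
1.54 0.0785 0.0784 [ 0.5  0.6 -0. ] -0.02
1.54 0.0775 0.0774 [-0.7  1.3  0.1] -0.01
1.54 0.0765 0.0764 [-0.2  1.3 -0.2] -0.04
1.54 0.0755 0.0754 [ 0.4  1.2 -0.5] -0.01
True [ 0.47546513 -0.11356565  0.0812    ] 16.625
```

Run:
```python
from h import *
T=np.array([.47546513,-.11356565,.0755])
for z in (.0740,.0725,.0710,.0702,.0696,.069,.0685):
    f=ft(1); T[:2]+=np.clip(f[:2]/4000*.7,-.0008,.0008); T[2]=z
    movel(T,speed=.03);st(z)
    if ft()[2]>9: break
im=read_camera("side");cv2.imwrite("pics/s4.png",cv2.resize(cv2.cvtColor(im,cv2.COLOR_RGB2BGR)[210:310,200:330],None,fx=5,fy=5))
```

```text
0.074 16.88 F [-0.5  1.9 -0.3] M [ 0.23  0.01 -0.04] p [ 0.4754 -0.1134  0.0738] gap 0.0138
0.0725 17.12 F [-0.1  0.5 -1.8] M [0.06 0.05 0.  ] p [ 0.4754 -0.1133  0.0723] gap 0.0133
0.071 17.38 F [-0.1  0.4 -0.1] M [-0.02 -0.   -0.01] p [ 0.4754 -0.1133  0.0709] gap 0.0136
0.0702 17.62 F [-0.6 -1.1  0.8] M [-0.2   0.05 -0.02] p [ 0.4754 -0.1133  0.0702] gap 0.0135
0.0696 17.88 F [-1.2 -1.5  1.3] M [-0.21  0.12 -0.01] p [ 0.4754 -0.1133  0.0697] gap 0.0131
0.069 18.12 F [-1.2 -0.4  3.1] M [-0.14  0.13 -0.04] p [ 0.4754 -0.1133  0.0693] gap 0.0135
0.0685 18.38 F [-1.7 -1.2  6.1] M [-0.08  0.21 -0.06] p [ 0.4754 -0.1134  0.0689] gap 0.0139
```

View pics/s4.png

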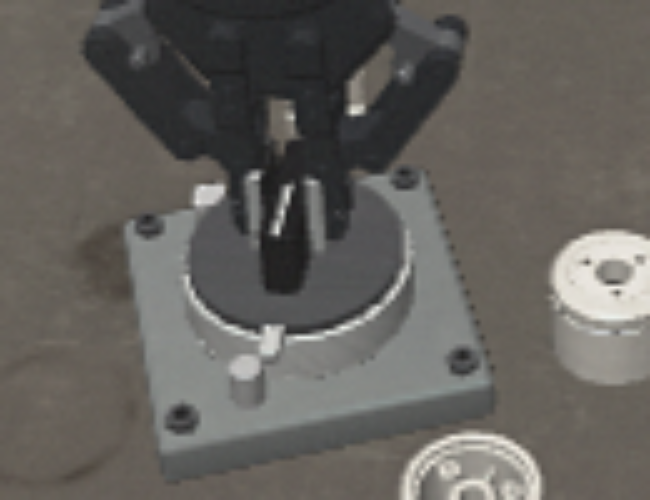

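The knob's disc is flush on the drum, with the pointer just past the round post, at (272,340) against (246,380). The seat force builds up at the height where the knob started. Next I'll release it, back off and check.

Run:
```python
from h import *
p=np.array(read_eef_pos());p[2]=.0693;movel([.4753,-.1136,.0693],speed=.03);st()
move_gripper(.045);pause(.1)
movel([.4753,-.1136,.13],speed=.08)
move_ptp([.40,-.35,.25],q(1.0))
st()
A=np.array([.4755,-.1134])
for c in("side","top"):
    im=read_camera(c);cv2.imwrite(f"pics/{c}5.png",cv2.resize(cv2.cvtColor(im,cv2.COLOR_RGB2BGR)[190:340,180:340] if c=="side" else cv2.cvtColor(im,cv2.COLOR_RGB2BGR)[170:320,310:470],None,fx=3.5,fy=3.5))
    R=None
    for n,z in(("pointer_tip",.044),("round_post",.02),("knob_grip",.068)):
        for r in tip_of(c,n)[:1]:
            w=atz(c,r["at"],z)[:2];print(c,n,np.round(r["at"],1),round(r["confidence"],2),w.round(4),"th",np.arctan2(*-(w-A)[::-1]).round(3))
            if n=="pointer_tip":R=w
            if n=="round_post" and R is not None:print("dist",np.linalg.norm(R-w).round(4))
```

```text
18.68 F [-0.7  0.3  1.5] M [ 0.03  0.01 -0.01] p [ 0.4754 -0.1134  0.0692] gap 0.0133
 21.16 F [ 0.1  1.1 -0. ] M [ 0.   -0.04  0.02] p [ 0.4007 -0.3476  0.249 ] gap 0.0453
side pointer_tip [255.2 279.7] 0.8 [ 0.479  -0.1621] th 1.643
side round_post [296.1 321.5] 0.57 [ 0.5557 -0.2268] th 2.186
dist 0.1003
side knob_grip [258.1 254.4] 0.88 [ 0.4795 -0.1244] th 1.92
top pointer_tip [406.5 255.8] 0.8 [ 0.4767 -0.167 ] th 1.593
top round_post [403.6 261.7] 0.52 [ 0.4657 -0.166 ] th 1.386
dist 0.011
top knob_grip [407.1 256.5] 0.64 [ 0.4729 -0.1646] th 1.52
```

View pics/side5.png

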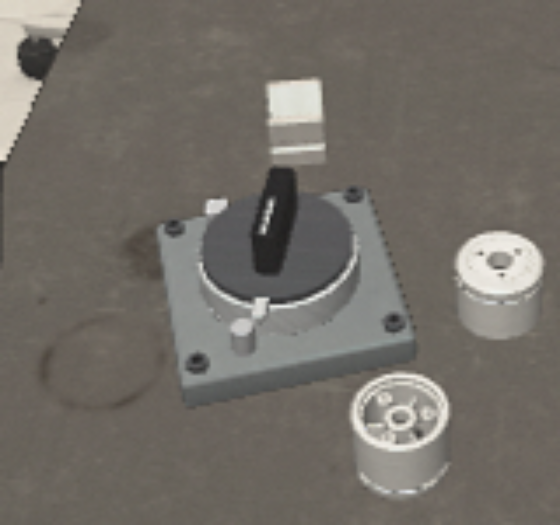

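View pics/top5.png

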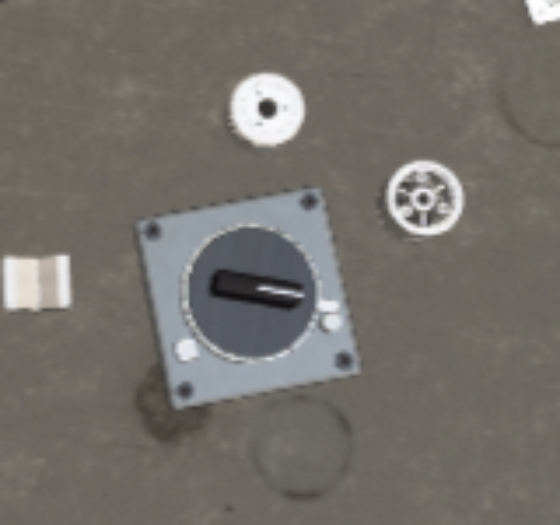

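Run:
```python
from h import *
sign_off();print(read_time_s())
```

```text
the job is handed in; nothing more can be done
the job is handed in; nothing more can be done
```

The knob is home in the slot at the round post, and I handed the job in at about 21 s on the robot's clock. No verdict was reported.

**What I did:**
- I found the head in both cameras and pinched the grip bar at 20 N, then centred the grip by feel.
- I pulled the knob up about 12 mm to the stop.
- I turned it to the round post on the right, correcting sideways force as it went.
- One camera picture with the knob lifted showed a gap in the ring, about 0.15 rad past the post. I tried there first with light pressure and the tooth dropped in at once, so I didn't have to search.
- I lowered the knob until the bottom seat pushed back, then let go and moved the arm clear.

**Checks:**
- **Force:** the wrist readings never passed about 7 N; the limit on the mechanism is 30 N.
- **Height:** the gripper ended at 69 mm, against 70 mm when it gripped the parked knob. The disc looks flush on the drum in the last pictures.
- **Pointer:** the top camera puts the tip about 11 mm from the post's axis; the limit is 20 mm.
- **Loose parts:** the V-block and both housings look unmoved in the pictures, though I did not measure them again.

**Disagreements in the last look:** the networks made two wrong detections. The side camera took the right-hand housing for the round post, and the top camera reported the grip point near the pointer. I rejected both after checking the pictures. That leaves only the top camera for the pointer-to-post distance; the side picture agrees by eye.

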